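Lock the hold-down arm: clevis pin home, R-clip through its cross hole

ROBOT

A 6-joint arm with a two-finger parallel gripper is mounted at the origin on the work surface; the furniture and walls round the work are solid. World frame = base frame: x ahead of the robot, y to its left, z up, the work surface at z = 0. Lengths are in m, angles in degrees, forces in N, time in s.
With the tool pointing down it reaches from about 0.35 to 0.875 m from the base axis. Payload 4.2 kg.
Tool frame: the origin (TCP) lies on the centre line of the jaws, within the pads' length; the fingertips stand 25 mm ahead of it and the grasp point (between the pads) lies 6 mm ahead of it; z points along the fingers, y is the line along which they close (so a half turn about z gives the same grasp; the last joint's range is limited). The gripper opens to 87 mm and grips with 3 to 60 N. Pads are 19 mm wide; open, the fingers measure 117 mm over their backs; the gripper's body (75 mm by 190 mm) begins 51 mm behind the grasp point.
Start: joints at [88.614, 22.042, 0.453, 0, -68.411, -14.817], TCP at [0.174, 0.6, 0.248] pointing down, gripper open.
Joint ranges: [-179.83, 179.83], [-69.29, 118.12], [-61.27, 80.66], [-181.25, 117.63], [-171.15, -9.14], [-177.46, 177.46]. Speed limits (degrees/s): [159.86, 159.86, 180, 180, 180, 180].

INTERFACE

Orientations are given as a 3x3 rotation matrix whose columns are the frame's x, y, z axes.
In Python, from station import r gives the robot as it stands.
- The arm moves only by the tool move_arm, never from a script. Its argument "series" is a list of rows, each an object with "grip": the opening, from 0 (shut) to 1 (fully open); "xyz": the shift along the tool's x, y, z in mm, a list of three; "angular": the turn, a rotation vector about the tool's x, y, z in rad, a list of three. A call has 1 to 10 rows; each row is the pose to reach, as a shift and turn from the pose commanded when the call began, along the tool's axes at that moment; what a row does not reach only later rows make up. A row lasts 1/10 s, in which the tool goes at most 50 mm and 8.59 degrees, less where a joint would pass 70% of its speed; a pose out of reach is approached as far as the arm can. A call with a gripper value outside its range is refused whole. The fingers move at their own pace and stop on an object; the grip force is fixed at half the most. Time passes only in rows, so rows that repeat a pose let the fingers close. It gives the time, the measured TCP pose, the force, the opening and the grip force at its end, in the units of the state.
- r.sense(): the state, without advancing time (a new reading comes with each control period).
- r.capture(name): name is "scene" or "side" or "wrist"; returns a dict with "img" (400x640x3 uint8, red, green, blue), "camera_matrix" (3x3 intrinsics, pixels), "k1" (the pictures are not rectified: a ray, as slopes to the right and down, at radius r is drawn at 1 + k1 r^2 times it, then the intrinsics apply), "rvec" (rotation vector, rad) and "tvec" (3), from world to camera coordinates, as OpenCV has them; the wrist camera has in their place "hand_eye" (4x4, takes a point from camera to tool coordinates, whose origin is the TCP and whose axes are the flange's). Camera axes: x right, y down, z forward; pixel columns grow to the right and rows downward; lengths in m; the calibration is good to about 2 mm. A picture is of the moment at which its call begins: read the wrist's pose just before it. There is no depth.
- r.finish_job(): hands the job in; it is judged then, once.
The state is a dict: "time_s": time; "joints": joint angles; "joint_velocities": joint speeds; "effort": joint torques, N m; "tcp_pos": TCP position; "ee_rot": TCP orientation; "wrist_force": force on the tool from outside, world axes, zero at the start; "moment": the same for the moment, N m; "gripper_width": opening from 0.0 (shut) to 1.0 (fully open); "gripper_force": force on a finger pad.
Only numpy, scipy, OpenCV 4.12 (cv2) and the standard library are available. Lean on these libraries where they do the work, as an engineer would, in place of code of your own. Each camera call takes 0.05 s, during which the arm holds its last target. There are 200 camera calls.

TASK

The blue hold-down arm of the calibration fixture is down on the setting master but not locked. Push its clevis pin fully home through the fork, then take the R-clip from its stand and press its straight leg down through the pin's cross hole until the bow springs over the pin, and leave it seated there. The pin turns freely, so its hole may not be upright: find it by feel, never force the clip, and leave the other things on the bench alone.

Things in the scene. Friction and masses are not known exactly. Their poses are not given: they have to be found in the camera images.
- fixture: Hold-down fixture fixed on the bench: plate 200 x 124 x 12 mm, blue arm along x 75 mm up, rear hinge at +x, grip end at -x. Origin under the plate's centre, z up. At x = -60 mm a fork: two steel lugs 37 mm wide in x, outer faces at y = -16 and +16 mm, tops at z = 93 mm; the pin runs through them along y. The arm's black grip reaches x = -120 mm, top z = 85 mm; its screw knob at x = +8 mm, top z = 103 mm.
- pin_travel (a joint): How far the clevis pin still stands out (m): 0 when home, its head against the lug; starts between 0.015 and 0.027; slides with about 3 N of friction towards the fixture's -y when its head is pushed. Not home, its cross hole is hidden in the lug.
- pin_head (a point): Centre of the outer face of the pin's round head (34 mm in diameter, 8 mm thick), on the fixture's +y side; push it towards -y. It moves with the pin: at travel 0 it is at (-60, 24, 75) mm in the fixture's frame. Axes parallel to the fixture's.
- pin_hole (a point): Point on the pin's axis where its cross hole crosses; moves with the pin. At travel 0 at (-60, -26, 75) mm in the fixture's frame, 10 mm outside the lug, 11 mm from the pin's free end. Axes parallel to the fixture's (y along the pin, z up) however the pin is turned. Pin 24 mm in diameter; hole 5.5 mm, chamfered to 6.1 mm, right through. The pin may start turned up to 0.8 rad, see pin_mouth.
- pin_mouth (a point): Top of the pin, 12 mm above pin_hole, where the mouth of the cross hole is if the pin is not turned. Turned up to 0.8 rad about its axis (not reported) the mouth lies up to 8.6 mm to the fixture's +x or -x side of this point, up to 3.6 mm lower. The pin turns with 0.03 N m of friction: with the leg's tip caught in the mouth, moving the tip sideways turns the pin along.
- clip_stand: Grey stand fixed on the bench: plate 84 x 54 x 8 mm with two upright steel sockets, 12 mm outside, 5.5 mm inside, 38 mm deep, tops at z = 46 mm, at x = -18 mm (the clip stands in it) and x = +18 mm (empty). Origin under the plate's centre, z up.
- r_clip: R-clip of 4 mm brass-coloured wire, 57 g, upright in its socket, coil 86 mm above the bench. Origin: centre of its red-sleeved double coil, the part to grip: 24 mm in diameter, flat, 11 mm thick along the clip's y (fingers close along y). z points up, away from the legs. The straight leg is at x = -6, y = 0 mm; the bow leg on the +x side in the same plane, its flared end at z = -65 mm. It fits either way round.
- clip_tip (a point): Lower end of the clip's straight leg: (-6, 0, -78) mm in the clip's frame, axes parallel to the clip's. The leg is 4 mm thick with a round end. More than 25 N between clip and pin or fixture bends the clip.
- clip_seat (a point): Point on the straight leg, (-6, 0, -44) mm in the clip's frame, that lies on the pin's axis, at pin_hole, when the clip is seated; its spring centres it there. Axes parallel to the clip's.
- clip_bow (a joint): How far the bow is sprung away from the straight leg (rad): 0 at rest, about 0.09 while it rides over the pin, below 0.03 once it has sprung over. It meets the pin when clip_tip is about 13 mm below the pin's axis; pressing it over takes about 10 N, then the force falls and it pulls itself home.
- oil_bottle: Small yellow oil bottle with red spout, 36 mm wide, 98 mm tall; bystander, origin under its centre.
- parts_bin: Blue parts bin 68 x 96 x 47 mm; bystander, origin under its centre.
- plug_gauge: Steel plug gauge lying down, 98 mm long, 18 mm thick; bystander, origin under its middle.
- ring_gauge_big: Steel setting ring 46 mm in diameter, 14 mm tall; bystander, origin under its centre.
- caliper: Steel vernier caliper lying flat, 240 mm long; bystander, origin under its middle.
- loupe: Small black folding loupe 44 x 30 x 14 mm; bystander, origin under its middle.

How it is judged:
By the outcome, as a careful person would: the job done as asked, in the order asked, and still so for the second after the job is handed in, with the robot touching nothing.
It also fails if it takes over 67 s, if anything falls off the work surface, if the arm or the gripper's body presses on something with over 40 N, if the wrist force passes 120 N, or if a joint passes its speed limit or range.

## Working session

There is one attempt and no reset: what is moved stays moved. The work goes in short steps, Python scripts to look and compute and a tool call to move; the robot and the scene stay as the last step left them, time stands still between calls to the robot, and variables do not carry over. Pictures are saved under pics/ and viewed, at most 10 in all, crops included, and the job is handed in when it is done.

Besides the shell and the picture viewer there is one more tool, called after ">>>" as name(argument=value, ...) on one line, values as JSON. move_arm: Moves the arm, as the interface text tells. Its arguments: {"type":"object","properties":{"series":{"type":"array"}},"required":["series"]}

```bash
ls; mkdir -p pics
cat > h.py <<'E'
import numpy as np, cv2
from station import r
def cap(n,save=None):
    s=r.sense(); c=r.capture(n)
    K=np.array(c["camera_matrix"]); c["K"]=K
    if n=="wrist":
        T=np.array(c["hand_eye"]); R=np.array(s["ee_rot"]); 
        c["Rw"]=R@T[:3,:3]; c["o"]=R@T[:3,3]+np.array(s["tcp_pos"])
    else:
        Rc=cv2.Rodrigues(np.array(c["rvec"],float))[0]
        c["Rw"]=Rc.T; c["o"]=-Rc.T@np.array(c["tvec"],float).ravel()
    if save: cv2.imwrite("pics/"+save,cv2.cvtColor(c["img"],cv2.COLOR_RGB2BGR))
    return c
def ray(c,u,v):
    k=float(c["k1"]); p=cv2.undistortPoints(np.array([[[u,v]]],float),c["K"],np.array([k,0,0,0.]))[0,0]
    return c["o"],c["Rw"]@np.array([p[0],p[1],1])
def onz(c,u,v,z):
    o,d=ray(c,u,v); return o+d*(z-o[2])/d[2]
def proj(c,P):
    q=c["Rw"].T@(np.array(P,float)-c["o"]); 
    return cv2.projectPoints(q.reshape(1,1,3),np.zeros(3),np.zeros(3),c["K"],np.array([float(c["k1"]),0,0,0.]))[0].ravel()
def meet(a,b):
    (o1,d1),(o2,d2)=a,b; A=np.stack([d1,-d2],1); t=np.linalg.lstsq(A,o2-o1,rcond=None)[0]
    p,q=o1+t[0]*d1,o2+t[1]*d2; return (p+q)/2,np.linalg.norm(p-q)
E
python3 - <<'E'
from h import *
for n in("scene","side","wrist"):
    c=cap(n,n+"0.png"); print(n,c["o"],c["Rw"][:,2],c["K"][0,0])
s=r.sense();print(s["tcp_pos"],s["ee_rot"],s["wrist_force"])
E
```

```text
pics
scene [-0.12937088  0.49421695  0.5003811 ] [ 0.70252641 -0.58060545 -0.41152638] 386.93305090525797
side [-0.09709249 -0.21506028  0.86578175] [ 0.61868196  0.1568016  -0.76983498] 449.4908611827057
wrist [0.25228082 0.57793827 0.38311393] [-0.28294539  0.08063575 -0.95574044] 286.4882475805773
[0.17428313 0.5997827  0.24671731] [[ 9.60255326e-01 -2.79122895e-01 -3.44314680e-04]
 [-2.79123080e-01 -9.60253952e-01 -1.62884807e-03]
 [ 1.24019259e-04  1.66021621e-03 -9.99998614e-01]] [-0.63024104 -0.11366539 -0.35969104]
```

View pics/scene0.png

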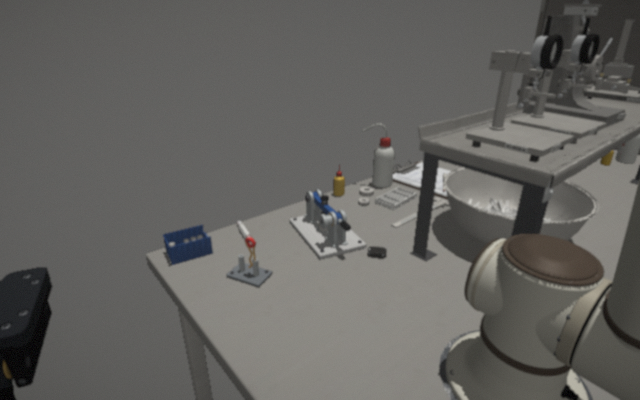

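View pics/side0.png

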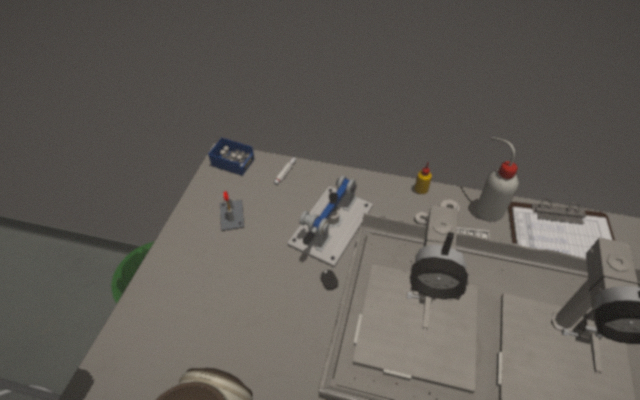

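The scene view shows the clip stand at about (250,270), its red coil at (251,243), and the fixture plate around (327,232). In the side view the stand is at (231,213), the coil at (227,197) and the fixture at (330,222). An overhead shelf lies to the right (-y) of the fixture. Next I'll look at enlarged crops.

Run:
```python
import cv2,numpy as np
a=cv2.imread("pics/scene0.png")[180:290,220:400]; b=cv2.imread("pics/side0.png")[165:275,205:385]
f=lambda x:cv2.resize(x,(800,489),interpolation=cv2.INTER_CUBIC)
g=lambda x:np.clip(f(x)*1.5,0,255).astype('uint8')
cv2.imwrite("pics/c1.png",g(a));cv2.imwrite("pics/c2.png",g(b))
```

```text
(no output)
```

View pics/c1.png

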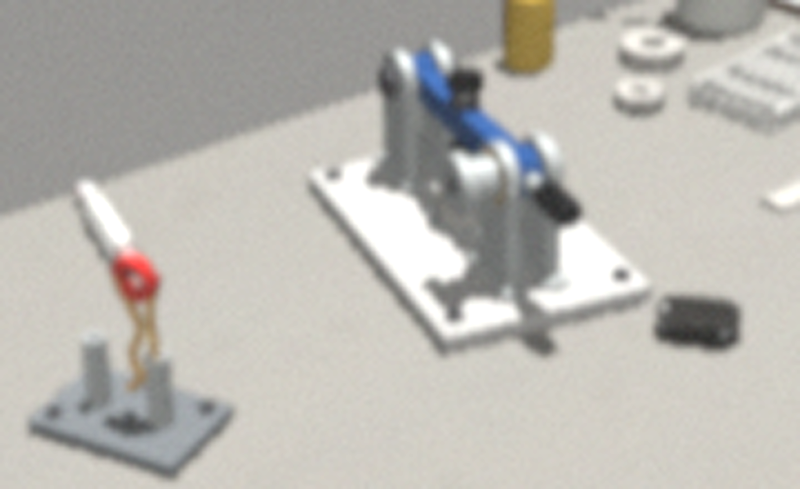

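View pics/c2.png

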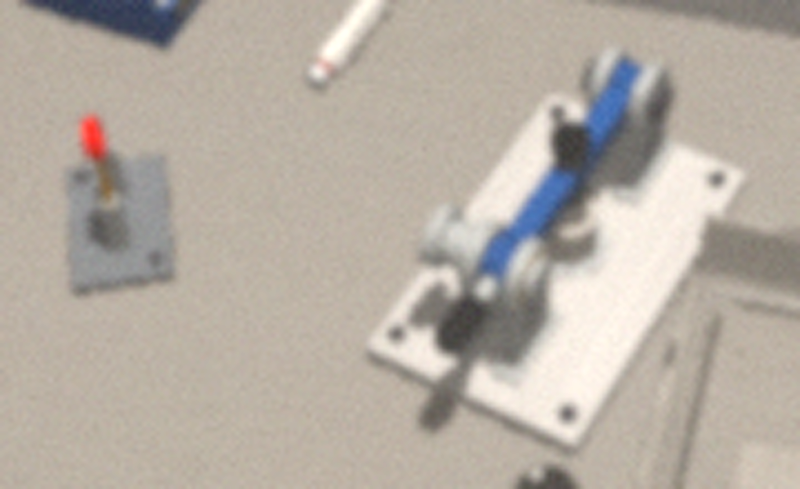

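The enlarged crops show the fixture's blue arm running away from the robot, with its black grip nearest and the pin head standing out to the left. The plate corners are visible in both crops: side (370,348), (578,448), (745,172), (553,95); scene (310,180), (445,350), (650,290). The clip's coil is at scene (136,276) and side (92,137).

Run:
```python
from h import *
A=cap("scene");B=cap("side")
fa=lambda u,v:(220+u/4.444,180+v/4.444); fb=lambda u,v:(205+u/4.444,165+v/4.444)
print("fix side"); P=[onz(B,*fb(*p),.012) for p in((370,348),(578,448),(745,172),(553,95))]; print(np.round(P,4))
print(np.mean(P,0), [np.linalg.norm(P[i]-P[i-1]) for i in range(4)])
x=(P[2]+P[3]-P[0]-P[1]); print("yaw",np.degrees(np.arctan2(x[1],x[0])))
print("fix scene"); print(np.round([onz(A,*fa(*p),.012) for p in((310,180),(445,350),(650,290))],4))
print("stand side");Q=[onz(B,*fb(*p),.008) for p in((68,168),(165,157),(172,277),(76,290))]; print(np.round(Q,4),np.mean(Q,0))
print("stand scene");print(np.round([onz(A,*fa(*p),.008) for p in((30,425),(175,470),(233,408),(95,370))],4))
def red(c,box):
    h=c["img"].astype(int);m=(h[...,0]>110)&(h[...,1]<70)&(h[...,2]<80)
    k=np.zeros_like(m);k[box[1]:box[3],box[0]:box[2]]=1;ys,xs=np.nonzero(m&k);return xs.mean(),ys.mean(),len(xs)
ra=red(A,(230,225,270,260));rb=red(B,(215,185,240,205));print(ra,rb)
print("coil",meet(ray(A,*ra[:2]),ray(B,*rb[:2])))
print("pinhead",meet(ray(A,*fa(462,172)),ray(B,*fb(437,232))))
```

```text
fix side
[[ 0.4406  0.0128  0.012 ]
 [ 0.4085 -0.1045  0.012 ]
 [ 0.6014 -0.1531  0.012 ]
 [ 0.6308 -0.0371  0.012 ]]
[ 0.52033765 -0.07045748  0.012     ] [np.float64(0.1966416316965157), np.float64(0.12160072890991189), np.float64(0.19887835702798745), np.float64(0.11965070248007115)]
yaw -14.426359988279096
fix scene
[[ 0.6204 -0.0262  0.012 ]
 [ 0.4302  0.0268  0.012 ]
 [ 0.4043 -0.094   0.012 ]]
stand side
[[0.5176 0.2114 0.008 ]
 [0.5379 0.1623 0.008 ]
 [0.4613 0.1291 0.008 ]
 [0.4412 0.175  0.008 ]] [0.48951314 0.16945192 0.008     ]
stand scene
[[0.511  0.216  0.008 ]
 [0.4381 0.1806 0.008 ]
 [0.4614 0.1337 0.008 ]
 [0.5317 0.1694 0.008 ]]
(np.float64(251.13636363636363), np.float64(240.77272727272728), 22) (np.float64(225.5625), np.float64(195.75), 32)
coil (array([0.48152689, 0.16760863, 0.08889116]), np.float64(0.00028306901699857865))
pinhead (array([ 0.4701673 , -0.01760674,  0.08196655]), np.float64(8.106202695803872e-06))
```

```bash
cat >> h.py <<'E'
def go(p,x):  # numbers for a move to TCP p, tool down, tool x along world vector x
    s=r.sense();R=np.array(s["ee_rot"]);x=np.array([*x[:2],0.]);x/=np.linalg.norm(x);z=np.array([0,0,-1.]);W=np.stack([x,np.cross(z,x),z],1)
    print("xyz",np.round(R.T@(np.array(p)-s["tcp_pos"])*1e3,1),"ang",np.round(cv2.Rodrigues(R.T@W)[0].ravel(),4),"tcp",np.round(s["tcp_pos"],4),"F",np.round(s["wrist_force"],1),"t",s["time_s"])
E
python3 - <<'E'
from h import *
go((.475,.02,.27),(.968,-.25))
A=cap("scene");B=cap("side")
print(onz(A,425,255,0),onz(A,545,184,.2),onz(B,365,235,.2),onz(B,325,395,.2),meet(ray(A,421,140),ray(B,365,235)))
E
```

```text
xyz [450.6 472.9 -22.4] ang [ 0.001  -0.     -0.0302] tcp [0.1743 0.5999 0.2471] F [-0.5 -0.6  0.2] t 0.25
[ 0.2998611 -0.1833976  0.       ] [ 0.12994457 -0.31569214  0.2       ] [ 0.3726549  -0.16638041  0.2       ] [ 0.09000788 -0.16342154  0.2       ] (array([ 0.33109317, -0.16912092,  0.26870489]), np.float64(0.012012937697370524))
```

>>> move_arm(series=[{"grip": 0, "xyz": [450, 473, -22], "angular": [0, 0, -0.03]}, {"grip": 0, "xyz": [450, 473, -22], "angular": [0, 0, -0.03]}, {"grip": 0, "xyz": [450, 473, -22], "angular": [0, 0, -0.03]}, {"grip": 0, "xyz": [450, 473, -22], "angular": [0, 0, -0.03]}, {"grip": 0, "xyz": [450, 473, -22], "angular": [0, 0, -0.03]}, {"grip": 0, "xyz": [450, 473, -22], "angular": [0, 0, -0.03]}, {"grip": 0, "xyz": [450, 473, -22], "angular": [0, 0, -0.03]}, {"grip": 0, "xyz": [450, 473, -22], "angular": [0, 0, -0.03]}, {"grip": 0, "xyz": [450, 473, -22], "angular": [0, 0, -0.03]}, {"grip": 0, "xyz": [450, 473, -22], "angular": [0, 0, -0.03]}])

```text
time_s: 1.35
tcp_pos: [0.4045, 0.1545, 0.265]
ee_rot: [[0.968, -0.249, 0.001], [-0.249, -0.968, 0.001], [0.001, -0.001, -1.0]]
wrist_force: [1.3, 0.6, 0.1]
gripper_width: 0.172
gripper_force: 0.0
```

Run:
```python
from h import *
c=cap("wrist","w1.png");print(proj(c,(.4815,.1676,.0889)),proj(c,(.471,-.0075,.075)))
```

```text
[287.2907012  116.29570041] [448.67567297  83.81218056]
```

>>> move_arm(series=[{"grip": 0, "xyz": [102, 113, -5], "angular": [0, 0, 0]}, {"grip": 0, "xyz": [102, 113, -5], "angular": [0, 0, 0]}, {"grip": 0, "xyz": [102, 113, -5], "angular": [0, 0, 0]}, {"grip": 0, "xyz": [102, 113, -5], "angular": [0, 0, 0]}, {"grip": 0, "xyz": [102, 113, -5], "angular": [0, 0, 0]}, {"grip": 0, "xyz": [102, 113, -5], "angular": [0, 0, 0]}])

```text
time_s: 2.0
tcp_pos: [0.4742, 0.0219, 0.2693]
ee_rot: [[0.968, -0.25, -0.0], [-0.25, -0.968, 0.0], [-0.0, -0.0, -1.0]]
wrist_force: [-0.3, 1.0, -0.0]
gripper_width: 0.004
gripper_force: 0.0
```

Run:
```python
from h import *
c=cap("wrist","w2.png");print(proj(c,(.471,-.0075,.075)),proj(c,(.4534,-.075,.087)),r.sense()["tcp_pos"])
a=cv2.imread("pics/w1.png");b=cv2.imread("pics/w2.png");cv2.imwrite("pics/w12.png",np.hstack([cv2.resize(a,(400,250),interpolation=cv2.INTER_AREA),cv2.resize(b,(400,250),interpolation=cv2.INTER_AREA)]))
```

```text
[341.97448481 174.2844104 ] [403.79859692 176.88101126] [0.47415537 0.02235944 0.2694009 ]
```

View pics/w2.png

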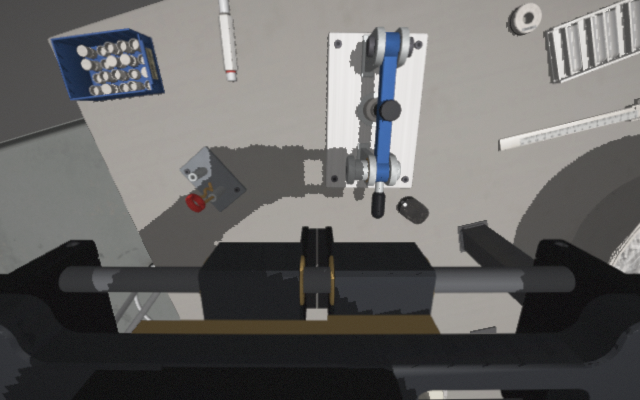

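The wrist view shows the plate corners at (328,33), (428,35), (411,187) and (326,187), the pin head at about (355,168), the knob at (390,110) and the red coil at (196,203).

Run:
```python
from h import *
c=cap("wrist")
P=np.array([onz(c,*p,.012) for p in((326,187),(411,187),(428,35),(328,33))]);print(np.round(P,4),P.mean(0),[np.linalg.norm(P[i]-P[i-1]) for i in range(4)])
x=P[2]+P[3]-P[0]-P[1];print("yaw",np.degrees(np.arctan2(x[1],x[0])),"knob",onz(c,390,109,.103))
print("coil",onz(c,196,203,.086))
im=cv2.cvtColor(c["img"],cv2.COLOR_RGB2BGR)
a=cv2.resize(im[140:230,320:430],(400,327),interpolation=cv2.INTER_CUBIC);b=cv2.resize(im[140:230,165:275],(400,327),interpolation=cv2.INTER_CUBIC)
cv2.imwrite("pics/c3.png",np.hstack([a,b]))
```

```text
[[ 0.443   0.0173  0.012 ]
 [ 0.4128 -0.1004  0.012 ]
 [ 0.6009 -0.1513  0.012 ]
 [ 0.6334 -0.0321  0.012 ]] [ 0.52251559 -0.0666186   0.012     ] [np.float64(0.1967001476840494), np.float64(0.12147633074288987), np.float64(0.1948140507248653), np.float64(0.123508856151446)]
yaw -14.842613793053035 knob [ 0.53202872 -0.06862706  0.103     ]
coil [0.48266134 0.16813601 0.086     ]
```

View pics/c3.png

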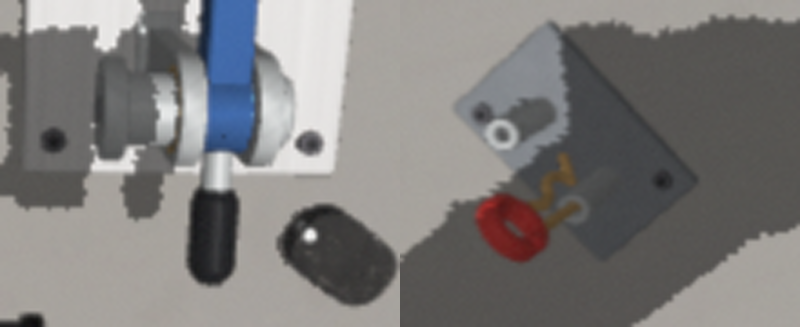

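The left crop shows the pin head standing out on the left at crop (115,107), with the free end still hidden. The right crop shows the clip in the right-hand socket, with its plane roughly along the line of the stand. The fixture is at (0.5225,-0.0666) with yaw -14.8°, and the knob position agrees. Now I'll go down beside the head and push.

>>> move_arm(series=[{"grip": 0, "xyz": [9.5, -7, 40], "angular": [0, 0, 0.006]}, {"grip": 0, "xyz": [9.5, -7, 80], "angular": [0, 0, 0.006]}, {"grip": 0, "xyz": [9.5, -7, 120], "angular": [0, 0, 0.006]}, {"grip": 0, "xyz": [9.5, -7, 150], "angular": [0, 0, 0.006]}, {"grip": 0, "xyz": [9.5, -7, 170], "angular": [0, 0, 0.006]}, {"grip": 0, "xyz": [9.5, -7, 179], "angular": [0, 0, 0.006]}, {"grip": 0, "xyz": [9.5, -7, 179], "angular": [0, 0, 0.006]}, {"grip": 0, "xyz": [9.5, -3, 179], "angular": [0, 0, 0.006]}])

```text
time_s: 2.9
tcp_pos: [0.4855, 0.023, 0.0914]
ee_rot: [[0.967, -0.254, 0.002], [-0.254, -0.967, 0.001], [0.002, -0.001, -1.0]]
wrist_force: [0.2, 0.9, -0.0]
gripper_width: 0.004
gripper_force: 0.0
```

>>> move_arm(series=[{"grip": 0, "xyz": [0, 4, 0], "angular": [0, 0, 0]}, {"grip": 0, "xyz": [0, 8, 0], "angular": [0, 0, 0]}, {"grip": 0, "xyz": [0, 12, 0], "angular": [0, 0, 0]}, {"grip": 0, "xyz": [0, 15, 0], "angular": [0, 0, 0]}, {"grip": 0, "xyz": [0, 18, 0], "angular": [0, 0, 0]}, {"grip": 0, "xyz": [0, 20, 0], "angular": [0, 0, 0]}, {"grip": 0, "xyz": [0, 20, 0], "angular": [0, 0, 0]}])

```text
time_s: 3.6
tcp_pos: [0.4793, 0.0024, 0.0904]
ee_rot: [[0.967, -0.256, -0.0], [-0.256, -0.967, -0.0], [-0.0, 0.0, -1.0]]
wrist_force: [-0.1, 0.3, 0.0]
gripper_width: 0.007
gripper_force: 0.0
```

>>> move_arm(series=[{"grip": 0, "xyz": [0, 2, 0], "angular": [0, 0, 0]}, {"grip": 0, "xyz": [0, 4, 0], "angular": [0, 0, 0]}, {"grip": 0, "xyz": [0, 6, 0], "angular": [0, 0, 0]}, {"grip": 0, "xyz": [0, 8, 0], "angular": [0, 0, 0]}, {"grip": 0, "xyz": [0, 8, 0], "angular": [0, 0, 0]}])

```text
time_s: 4.1
tcp_pos: [0.4775, -0.005, 0.0904]
ee_rot: [[0.967, -0.256, 0.0], [-0.256, -0.967, 0.0], [0.0, -0.001, -1.0]]
wrist_force: [-0.5, 1.1, -0.7]
gripper_width: 0.008
gripper_force: 0.6
```

>>> move_arm(series=[{"grip": 0, "xyz": [0, 2, 0], "angular": [0, 0, 0]}, {"grip": 0, "xyz": [0, 4, 0], "angular": [0, 0, 0]}, {"grip": 0, "xyz": [0, 5, 0], "angular": [0, 0, 0]}, {"grip": 0, "xyz": [0, 5, 0], "angular": [0, 0, 0]}])

```text
time_s: 4.5
tcp_pos: [0.4762, -0.01, 0.0904]
ee_rot: [[0.967, -0.256, 0.0], [-0.256, -0.967, 0.0], [0.0, -0.0, -1.0]]
wrist_force: [0.8, 2.2, -0.6]
gripper_width: 0.004
gripper_force: 1.3
```

>>> move_arm(series=[{"grip": 0, "xyz": [0, 2, 0], "angular": [0, 0, 0]}, {"grip": 0, "xyz": [0, 4, 0], "angular": [0, 0, 0]}, {"grip": 0, "xyz": [0, 4, 0], "angular": [0, 0, 0]}])

```text
time_s: 4.8
tcp_pos: [0.4751, -0.014, 0.0904]
ee_rot: [[0.967, -0.256, 0.0], [-0.256, -0.967, -0.0], [0.0, 0.0, -1.0]]
wrist_force: [0.6, 2.7, -0.3]
gripper_width: 0.005
gripper_force: 1.1
```

>>> move_arm(series=[{"grip": 0, "xyz": [0, 2, 0], "angular": [0, 0, 0]}, {"grip": 0, "xyz": [0, 4, 0], "angular": [0, 0, 0]}, {"grip": 0, "xyz": [0, 4, 0], "angular": [0, 0, 0]}])

```text
time_s: 5.1
tcp_pos: [0.474, -0.0179, 0.0904]
ee_rot: [[0.967, -0.256, -0.0], [-0.256, -0.967, -0.0], [-0.0, 0.0, -1.0]]
wrist_force: [0.1, 2.4, -0.4]
gripper_width: 0.002
gripper_force: 1.0
```

>>> move_arm(series=[{"grip": 0, "xyz": [0, 2, 0], "angular": [0, 0, 0]}, {"grip": 0, "xyz": [0, 3, 0], "angular": [0, 0, 0]}, {"grip": 0, "xyz": [0, 3, 0], "angular": [0, 0, 0]}])

```text
time_s: 5.4
tcp_pos: [0.4736, -0.0201, 0.0905]
ee_rot: [[0.967, -0.256, 0.001], [-0.256, -0.967, 0.001], [0.001, -0.001, -1.0]]
wrist_force: [0.4, 4.9, 0.0]
gripper_width: 0.003
gripper_force: 2.8
```

>>> move_arm(series=[{"grip": 0, "xyz": [0, 1, 0], "angular": [0, 0, 0]}, {"grip": 0, "xyz": [0, 2, 0], "angular": [0, 0, 0]}, {"grip": 0, "xyz": [0, 2, 0], "angular": [0, 0, 0]}])

```text
time_s: 5.7
tcp_pos: [0.4742, -0.0206, 0.0907]
ee_rot: [[0.967, -0.256, 0.004], [-0.256, -0.967, 0.003], [0.003, -0.004, -1.0]]
wrist_force: [-0.5, 12.0, 0.5]
gripper_width: 0.005
gripper_force: 5.9
```

>>> move_arm(series=[{"grip": 0, "xyz": [0, -12, 0], "angular": [0, 0, 0]}, {"grip": 0, "xyz": [0, -15, -40], "angular": [0, 0, 0]}, {"grip": 0.5, "xyz": [-10, -50, -85], "angular": [0, 0, -0.14]}, {"grip": 0.5, "xyz": [-25, -100, -110], "angular": [0, 0, -0.28]}, {"grip": 0.5, "xyz": [-40, -145, -110], "angular": [0, 0, -0.42]}, {"grip": 0.5, "xyz": [-40, -187, -110], "angular": [0, 0, -0.56]}, {"grip": 0.5, "xyz": [-40, -187, -110], "angular": [0, 0, -0.7]}, {"grip": 0.5, "xyz": [-40, -187, -110], "angular": [0, 0, -0.703]}, {"grip": 0.5, "xyz": [-40, -187, -110], "angular": [0, 0, -0.703]}, {"grip": 0.5, "xyz": [-40, -187, -110], "angular": [0, 0, -0.703]}])

```text
time_s: 6.7
tcp_pos: [0.4816, 0.1673, 0.2001]
ee_rot: [[0.904, 0.427, -0.001], [0.427, -0.904, -0.001], [-0.001, 0.001, -1.0]]
wrist_force: [-1.0, 0.3, 0.3]
gripper_width: 0.493
gripper_force: 0.0
```

Run:
```python
from h import *
c=cap("wrist","w3.png");s=r.sense();print(s["tcp_pos"],s["ee_rot"][0],s["wrist_force"],proj(c,(.4825,.168,.086)))
```

```text
[0.48173438 0.16734073 0.20024319] [ 9.04245834e-01  4.27011806e-01 -6.23633009e-04] [ 0.05264085  0.23909956 -0.98459212] [316.90924891 197.78723633]
```

View pics/w3.png

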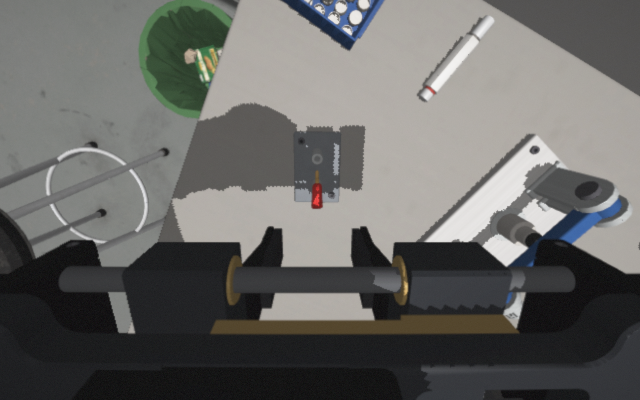

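The wrist view shows the red coil edge-on at (317,196), centred between the fingers, with the clip plane along tool x. I'll go down and grip.

>>> move_arm(series=[{"grip": 0.5, "xyz": [1, 0, 40], "angular": [0, 0, 0]}, {"grip": 0.5, "xyz": [1, 0, 75], "angular": [0, 0, 0]}, {"grip": 0.5, "xyz": [1, 0, 98], "angular": [0, 0, 0]}, {"grip": 0.5, "xyz": [1, 0, 108], "angular": [0, 0, 0]}, {"grip": 0.3, "xyz": [1, 0, 108], "angular": [0, 0, 0]}, {"grip": 0.05, "xyz": [1, 0, 108], "angular": [0, 0, 0]}, {"grip": 0.05, "xyz": [1, 0, 108], "angular": [0, 0, 0]}, {"grip": 0.05, "xyz": [1, 0, 108], "angular": [0, 0, 0]}, {"grip": 0.05, "xyz": [1, 0, 108], "angular": [0, 0, 0]}, {"grip": 0.05, "xyz": [1, 0, 108], "angular": [0, 0, 0]}])

```text
time_s: 7.75
tcp_pos: [0.4832, 0.1691, 0.0931]
ee_rot: [[0.903, 0.43, 0.001], [0.43, -0.903, 0.0], [0.001, 0.0, -1.0]]
wrist_force: [-0.5, -0.4, 2.3]
gripper_width: 0.119
gripper_force: 30.0
```

>>> move_arm(series=[{"grip": 0.05, "xyz": [0, 0, -10], "angular": [0, 0, 0]}, {"grip": 0.05, "xyz": [0, 0, -30], "angular": [0, 0, 0]}, {"grip": 0.05, "xyz": [0, 0, -60], "angular": [0, 0, 0]}, {"grip": 0.05, "xyz": [0, 0, -95], "angular": [0, 0, 0]}, {"grip": 0.05, "xyz": [0, 0, -125], "angular": [0, 0, 0]}, {"grip": 0.05, "xyz": [0, 0, -125], "angular": [0, 0, 0]}, {"grip": 0.05, "xyz": [0, 0, -125], "angular": [0, 0, 0]}])

```text
time_s: 8.45
tcp_pos: [0.4825, 0.169, 0.2181]
ee_rot: [[0.903, 0.429, 0.001], [0.429, -0.903, 0.001], [0.001, -0.001, -1.0]]
wrist_force: [0.6, -0.5, -0.3]
gripper_width: 0.124
gripper_force: 30.0
```

Run:
```python
from h import *
c=cap("wrist","w4.png");s=r.sense();print(s["tcp_pos"],s["wrist_force"],s["gripper_width"])
T=np.array(s["tcp_pos"]);R=np.array(s["ee_rot"])
for q in((0,0,6),(-6,0,84),(-6,0,50),(6,0,71)): print(q,proj(c,T+R@np.array(q)/1e3))
x0=proj(c,T+R@np.array([0,0,45])/1e3).astype(int);print(x0)
im=cv2.cvtColor(c["img"],cv2.COLOR_RGB2BGR)[140:300,230:410];cv2.imwrite("pics/c4.png",cv2.resize(im,(675,600),interpolation=cv2.INTER_CUBIC))
go((.4579,-.0764,.2),(.9668,-.2554))
```

```text
[0.48200797 0.16864999 0.2169371 ] [ 0.03725908 -0.44030329 -0.72902959] 0.11998078605656547
(0, 0, 6) [317.79709751 258.74046959]
(-6, 0, 84) [317.46310972 217.68377199]
(-6, 0, 50) [317.5726826  235.16942074]
(6, 0, 71) [317.5231782  209.41876491]
[317 230]
xyz [-127.  211.   17.] ang [1.000e-04 1.600e-03 7.021e-01] tcp [0.482  0.1686 0.2169] F [ 0.  -0.4 -0.7] t 8.5
```

View pics/c4.png

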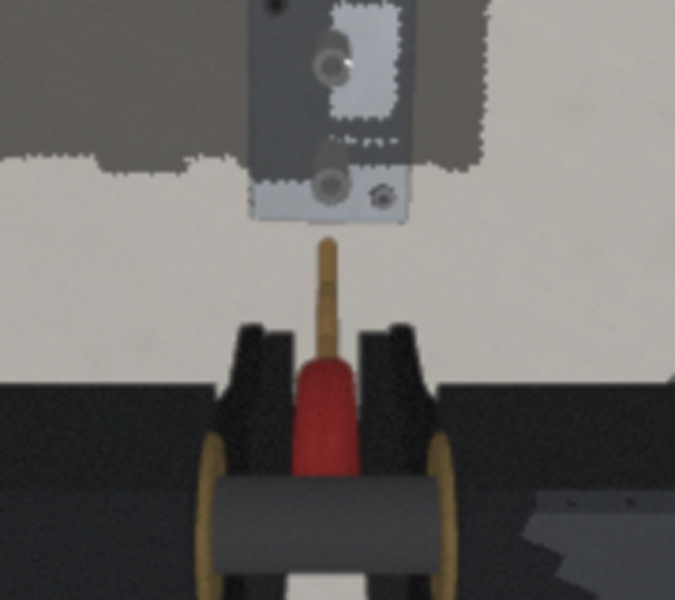

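The crop shows the clip gripped square between the pads, with the wire hanging straight down the centre line and its lower end at crop (327,238). I'll carry it over near the pin, offset toward the grip so the camera sees the free end.

>>> move_arm(series=[{"grip": 0.05, "xyz": [-30, 40, 0], "angular": [0, 0, 0.14]}, {"grip": 0.05, "xyz": [-60, 75, 0], "angular": [0, 0, 0.28]}, {"grip": 0.05, "xyz": [-90, 110, 0], "angular": [0, 0, 0.42]}, {"grip": 0.05, "xyz": [-115, 145, 0], "angular": [0, 0, 0.56]}, {"grip": 0.05, "xyz": [-135, 175, 8], "angular": [0, 0, 0.7]}, {"grip": 0.05, "xyz": [-146, 195, 17], "angular": [0, 0, 0.702]}, {"grip": 0.05, "xyz": [-146, 195, 17], "angular": [0, 0, 0.702]}, {"grip": 0.05, "xyz": [-146, 195, 17], "angular": [0, 0, 0.702]}, {"grip": 0.05, "xyz": [-146, 195, 17], "angular": [0, 0, 0.702]}])

```text
time_s: 9.4
tcp_pos: [0.4349, -0.0693, 0.2001]
ee_rot: [[0.967, -0.254, -0.001], [-0.254, -0.967, -0.0], [-0.001, 0.0, -1.0]]
wrist_force: [-0.3, 0.1, -0.5]
gripper_width: 0.119
gripper_force: 30.0
```

```bash
cat >> h.py <<'E'
F0=np.array([.5225,-.0666,0]);FX=np.array([.9668,-.2554,0]);FY=np.array([.2554,.9668,0])
def fw(x,y,z): return F0+FX*x/1e3+FY*y/1e3+np.array([0,0,z/1e3])
def wf(p): d=np.array(p)-F0; return np.round([d@FX*1e3,d@FY*1e3,d[2]*1e3],1)
E
python3 - <<'E'
from h import *
c=cap("wrist","w5.png");s=r.sense();print(s["tcp_pos"],wf(s["tcp_pos"]),s["ee_rot"],s["wrist_force"])
for q in((-60,-37,75),(-60,-26,87),(-60,-16,93),(-60,16,93),(-60,-8,93)): print(q,proj(c,fw(*q)))
u,v=proj(c,fw(-60,-26,87)).astype(int);print(u,v)
im=cv2.cvtColor(c["img"],cv2.COLOR_RGB2BGR)[v-45:v+45,u-75:u+45];cv2.imwrite("pics/c5.png",cv2.resize(im,(800,600),interpolation=cv2.INTER_CUBIC));print("crop origin",u-75,v-45)
E
```

```text
[ 0.43507761 -0.06911014  0.20031287] [-83.9 -24.8 200.3] [[ 9.67277433e-01 -2.53720951e-01 -2.14104084e-04]
 [-2.53720954e-01 -9.67277456e-01  1.31191709e-05]
 [-2.10426663e-04  4.16328145e-05 -9.99999977e-01]] [ 0.48410668 -0.53469395 -0.45695314]
(-60, -37, 75) [330.22839063 170.40643396]
(-60, -26, 87) [318.50068497 173.26745872]
(-60, -16, 93) [307.06809471 174.78830874]
(-60, 16, 93) [270.35867905 174.73095277]
(-60, -8, 93) [297.8879434 174.7731342]
318 173
crop origin 243 128
```

View pics/c5.png

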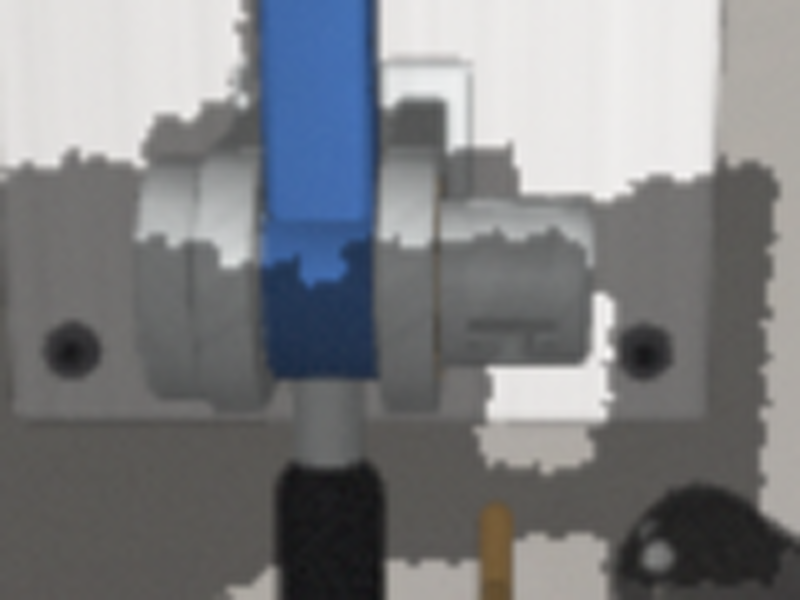

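The crop shows the pin home, with its head against the lug. The free end spans crop x 438-592, and its outline runs from rows 200 to 362. A dark mark centred on about (513,335) suggests the mouth is turned toward -x. I'll check that numerically.

Run:
```python
from h import *
g=np.mean([cap("wrist")["img"].mean(2) for _ in range(5)],0)
print("cols",list(range(306,334)))
for v in range(156,186): print(v,g[v,306:334].astype(int))
```

```text
cols [306, 307, 308, 309, 310, 311, 312, 313, 314, 315, 316, 317, 318, 319, 320, 321, 322, 323, 324, 325, 326, 327, 328, 329, 330, 331, 332, 333]
156 [159 155 136  94  88 102 103 101 108 112 113 115 115 113 115 148 219 225
 226 227 227 228 228 228 227 226 227 232]
157 [164 159 138  93  92  98 100 112 135 130 125 121 117 112 107 113 149 143
 141 145 158 175 177 170 152 150 163 222]
158 [168 164 142 111 115 117 118 133 152 151 148 139 133 129 126 125 128 121
 120 123 130 137 134 128 122 111 119 148]
159 [173 171 146 124 133 134 135 139 145 145 146 145 144 146 146 146 148 150
 151 151 150 142 136 130 128 117 114 116]
160 [181 178 150 132 147 150 150 148 148 149 150 150 151 151 150 149 151 153
 154 154 156 153 149 144 140 129 115 114]
161 [188 182 153 135 153 157 162 160 159 161 162 160 160 162 160 159 160 162
 162 160 157 160 162 158 153 141 118 114]
162 [191 185 153 116 115 124 165 170 166 168 167 150 138 167 170 168 168 166
 164 159 125 126 167 170 165 151 123 114]
163 [195 188 149 105 103 114 167 169 133 123 122 115 120 171 172 170 166 130
 120 117 106 117 173 177 171 158 129 115]
16
[... 1915 characters left out ...]
 90  79  88  90  89  87  84  86  93  90  94 101 100  94  91  93
  87  84  84  88  90  91  91 124 220 230]
181 [100  99  89  76  83  86  85  86  85  87  90  89  92  99  99  92  90  90
  88  86  86  86  86  87  98 152 222 229]
182 [ 98  97  88  74  83  85  86  84  81  82  93 109 111 112 112 110 110 110
 109 110 110 107 108 113 150 214 228 227]
183 [ 97  96  88  81 103 107 108 108 106 110 153 213 219 217 216 217 218 217
 218 218 217 208 207 209 220 227 229 226]
184 [ 95  95  87  85 108 111 112 112 110 110 139 222 228 227 227 227 228 228
 227 228 228 227 227 227 228 228 229 225]
185 [ 93  92  87  89 108 112 112 113 110 109 131 221 228 227 227 228 229 228
 228 229 228 229 229 229 228 228 229 226]
```

The dark patch is 12 mm wide, centred on u≈319.7, with its upper edge at v≈175.5. That puts the mouth about 40° toward -x. Now I'll compute the hover position.

```bash
cat >> h.py <<'E'
TIP=np.array([-6.5,0,84.8])/1e3
def tip(): s=r.sense(); return np.array(s["tcp_pos"])+np.array(s["ee_rot"])@TIP
def st(): s=r.sense(); print("tip fix",wf(tip()),"F fix",np.round([np.dot(s["wrist_force"],FX),np.dot(s["wrist_force"],FY),s["wrist_force"][2]],1),"t",round(s["time_s"],2))
E
python3 - <<'E'
from h import *
c=cap("wrist")
for q in((319.7,179.5,84),(319.7,178,85),(308.8,174,93),(331.5,170,75)): print(q,wf(onz(c,*q[:2],q[2]/1e3)))
print("silh",[proj(c,fw(-60,-27,75)+1e-3*np.array([*(12*k*np.cos(.21)*FX[:2]),-k*12*np.sin(.21)]))for k in(-1,1)])
st()
E
```

```text
(319.7, 179.5, 84) [-66.4 -27.1  84. ]
(319.7, 178, 85) [-64.8 -27.1  85. ]
(308.8, 174, 93) [-59.3 -17.4  93. ]
(331.5, 170, 75) [-59.6 -38.1  75. ]
silh [array([319.51826847, 183.28875183]), array([319.59501179, 157.47855821])]
tip fix [-90.4 -25.1 115.7] F fix [-0.1 -0.2 -0.7] t 9.75
```

```bash
cat >> h.py <<'E'
F0=F0+.0003*FX-.0012*FY
E
python3 -c "
from h import *
st()"
```

```text
tip fix [-90.7 -23.9 115.7] F fix [-0.1 -0.2 -0.7] t 9.75
```

>>> move_arm(series=[{"grip": 0.05, "xyz": [10, 1, 0], "angular": [0, 0, 0]}, {"grip": 0.05, "xyz": [22.7, 2.1, 6], "angular": [0, 0, 0]}, {"grip": 0.05, "xyz": [22.7, 2.1, 16], "angular": [0, 0, 0]}, {"grip": 0.05, "xyz": [22.7, 2.1, 25], "angular": [0, 0, 0]}, {"grip": 0.05, "xyz": [22.7, 2.1, 27], "angular": [0, 0, 0]}, {"grip": 0.05, "xyz": [22.7, 2.1, 27], "angular": [0, 0, 0]}, {"grip": 0.05, "xyz": [22.7, 2.1, 27], "angular": [0, 0, 0]}])

```text
time_s: 10.45
tcp_pos: [0.4562, -0.0777, 0.1735]
ee_rot: [[0.967, -0.255, 0.0], [-0.255, -0.967, -0.0], [0.0, 0.0, -1.0]]
wrist_force: [0.8, 0.0, -0.4]
gripper_width: 0.122
gripper_force: 30.0
```

```bash
python3 -c "
from h import *
st()
c=cap('wrist');print(proj(c,fw(-68,-26,84)),proj(c,tip()))"
```

```text
tip fix [-68.  -26.4  88.7] F fix [ 0.7  0.2 -0.4] t 10.45
[316.87142758 214.87374415] [317.28230632 216.86003255]
```

>>> move_arm(series=[{"grip": 0.05, "xyz": [0, -0.4, 1], "angular": [0, 0, 0]}, {"grip": 0.05, "xyz": [0, -0.4, 2], "angular": [0, 0, 0]}, {"grip": 0.05, "xyz": [0, -0.4, 3], "angular": [0, 0, 0]}, {"grip": 0.05, "xyz": [0, -0.4, 4], "angular": [0, 0, 0]}, {"grip": 0.05, "xyz": [0, -0.4, 4], "angular": [0, 0, 0]}])

```text
time_s: 11.0
tcp_pos: [0.4562, -0.0773, 0.1693]
ee_rot: [[0.967, -0.255, -0.0], [-0.255, -0.967, 0.0], [-0.0, 0.0, -1.0]]
wrist_force: [0.1, -0.1, -0.8]
gripper_width: 0.12
gripper_force: 30.0
```

>>> move_arm(series=[{"grip": 0.05, "xyz": [0, 0, 0.5], "angular": [0, 0, 0]}, {"grip": 0.05, "xyz": [0, 0, 1], "angular": [0, 0, 0]}, {"grip": 0.05, "xyz": [0, 0, 1], "angular": [0, 0, 0]}])

```text
time_s: 11.3
tcp_pos: [0.4563, -0.0773, 0.1683]
ee_rot: [[0.967, -0.255, -0.0], [-0.255, -0.967, -0.0], [-0.0, 0.0, -1.0]]
wrist_force: [-0.1, 0.5, -0.0]
gripper_width: 0.117
gripper_force: 30.0
```

```bash
python3 -c "
from h import *
st()"
```

```text
tip fix [-68.1 -26.   83.5] F fix [-0.2  0.4 -0. ] t 11.3
```

>>> move_arm(series=[{"grip": 0.05, "xyz": [0, 0, 0.5], "angular": [0, 0, 0]}, {"grip": 0.05, "xyz": [0, 0, 1], "angular": [0, 0, 0]}, {"grip": 0.05, "xyz": [0, 0, 1], "angular": [0, 0, 0]}])

```text
time_s: 11.6
tcp_pos: [0.4563, -0.0773, 0.1673]
ee_rot: [[0.967, -0.255, -0.0], [-0.255, -0.967, 0.0], [-0.0, 0.0, -1.0]]
wrist_force: [0.6, 0.2, -0.5]
gripper_width: 0.12
gripper_force: 30.0
```

>>> move_arm(series=[{"grip": 0.05, "xyz": [0, 0, 0.5], "angular": [0, 0, 0]}, {"grip": 0.05, "xyz": [0, 0, 1], "angular": [0, 0, 0]}, {"grip": 0.05, "xyz": [0, 0, 1], "angular": [0, 0, 0]}])

```text
time_s: 11.9
tcp_pos: [0.4563, -0.0773, 0.1663]
ee_rot: [[0.967, -0.255, -0.0], [-0.255, -0.967, -0.0], [-0.0, 0.0, -1.0]]
wrist_force: [-0.1, -0.5, 0.3]
gripper_width: 0.117
gripper_force: 30.0
```

```bash
python3 -c "
from h import *
st()"
```

```text
tip fix [-68.1 -26.1  81.5] F fix [ 0.  -0.5  0.3] t 11.9
```

>>> move_arm(series=[{"grip": 0.05, "xyz": [0, 0, 0.5], "angular": [0, 0, 0]}, {"grip": 0.05, "xyz": [0, 0, 1], "angular": [0, 0, 0]}, {"grip": 0.05, "xyz": [0, 0, 1], "angular": [0, 0, 0]}])

```text
time_s: 12.2
tcp_pos: [0.456, -0.0773, 0.1652]
ee_rot: [[0.967, -0.255, -0.001], [-0.255, -0.967, -0.0], [-0.001, 0.0, -1.0]]
wrist_force: [-0.8, 0.6, -0.4]
gripper_width: 0.123
gripper_force: 30.0
```

>>> move_arm(series=[{"grip": 0.05, "xyz": [0.5, 0, 0], "angular": [0, 0, 0]}, {"grip": 0.05, "xyz": [1, 0, 0], "angular": [0, 0, 0]}, {"grip": 0.05, "xyz": [1, 0, 0], "angular": [0, 0, 0]}])

```text
time_s: 12.5
tcp_pos: [0.4567, -0.0775, 0.1652]
ee_rot: [[0.967, -0.255, -0.002], [-0.255, -0.967, 0.0], [-0.002, 0.0, -1.0]]
wrist_force: [-2.6, 1.1, -0.4]
gripper_width: 0.122
gripper_force: 30.0
```

>>> move_arm(series=[{"grip": 0.05, "xyz": [0.5, 0, 0], "angular": [0, 0, 0]}, {"grip": 0.05, "xyz": [1, 0, 0], "angular": [0, 0, 0]}, {"grip": 0.05, "xyz": [1, 0, 0], "angular": [0, 0, 0]}])

```text
time_s: 12.8
tcp_pos: [0.4574, -0.0778, 0.165]
ee_rot: [[0.967, -0.255, -0.002], [-0.255, -0.967, 0.0], [-0.002, 0.001, -1.0]]
wrist_force: [-3.8, 1.9, 0.5]
gripper_width: 0.118
gripper_force: 30.0
```

```bash
python3 -c "
from h import *
st()"
```

```text
tip fix [-67.1 -26.3  80.2] F fix [-4.2  0.8  0.5] t 12.8
```

>>> move_arm(series=[{"grip": 0.05, "xyz": [0.5, 0, -0.2], "angular": [0, 0, 0]}, {"grip": 0.05, "xyz": [1, 0, -0.5], "angular": [0, 0, 0]}, {"grip": 0.05, "xyz": [1, 0, -0.5], "angular": [0, 0, 0]}])

```text
time_s: 13.1
tcp_pos: [0.4596, -0.0782, 0.1661]
ee_rot: [[0.967, -0.255, 0.001], [-0.255, -0.967, -0.0], [0.001, 0.0, -1.0]]
wrist_force: [0.0, -0.3, -0.7]
gripper_width: 0.124
gripper_force: 30.0
```

>>> move_arm(series=[{"grip": 0.05, "xyz": [0.5, 0, -0.2], "angular": [0, 0, 0]}, {"grip": 0.05, "xyz": [1, 0, -0.5], "angular": [0, 0, 0]}, {"grip": 0.05, "xyz": [1, 0, -0.5], "angular": [0, 0, 0]}])

```text
time_s: 13.4
tcp_pos: [0.4612, -0.0783, 0.1667]
ee_rot: [[0.967, -0.255, 0.002], [-0.255, -0.967, 0.0], [0.002, -0.001, -1.0]]
wrist_force: [-1.2, 0.7, -0.9]
gripper_width: 0.12
gripper_force: 30.0
```

```bash
python3 -c "
from h import *
st()"
```

```text
tip fix [-62.9 -25.7  81.9] F fix [-1.4  0.3 -0.9] t 13.4
```

>>> move_arm(series=[{"grip": 0.05, "xyz": [0.7, 0, 0], "angular": [0, 0, 0]}, {"grip": 0.05, "xyz": [1.4, 0, 0], "angular": [0, 0, 0]}, {"grip": 0.05, "xyz": [2, 0, 0], "angular": [0, 0, 0]}, {"grip": 0.05, "xyz": [2, 0, 0], "angular": [0, 0, 0]}])

```text
time_s: 13.8
tcp_pos: [0.462, -0.0788, 0.1663]
ee_rot: [[0.967, -0.255, -0.0], [-0.255, -0.967, 0.0], [-0.0, 0.0, -1.0]]
wrist_force: [-1.7, 1.0, 0.0]
gripper_width: 0.12
gripper_force: 30.0
```

>>> move_arm(series=[{"grip": 0.05, "xyz": [0, 0, 0.7], "angular": [0, 0, 0]}, {"grip": 0.05, "xyz": [0, 0, 1.4], "angular": [0, 0, 0]}, {"grip": 0.05, "xyz": [0, 0, 2], "angular": [0, 0, 0]}, {"grip": 0.05, "xyz": [0, 0, 2], "angular": [0, 0, 0]}])

```text
time_s: 14.2
tcp_pos: [0.462, -0.0788, 0.1642]
ee_rot: [[0.967, -0.255, -0.0], [-0.255, -0.967, 0.0], [-0.0, 0.0, -1.0]]
wrist_force: [-2.2, 0.9, -1.6]
gripper_width: 0.119
gripper_force: 30.0
```

```bash
python3 -c "
from h import *
st()"
```

```text
tip fix [-62.2 -26.1  79.4] F fix [-2.4  0.3 -1.6] t 14.2
```

>>> move_arm(series=[{"grip": 0.05, "xyz": [0.7, 0, 0.5], "angular": [0, 0, 0]}, {"grip": 0.05, "xyz": [1.4, 0, 1], "angular": [0, 0, 0]}, {"grip": 0.05, "xyz": [2, 0, 2], "angular": [0, 0, 0]}, {"grip": 0.05, "xyz": [2, 0, 2], "angular": [0, 0, 0]}])

```text
time_s: 14.6
tcp_pos: [0.4639, -0.0794, 0.1624]
ee_rot: [[0.967, -0.255, -0.001], [-0.255, -0.967, -0.0], [-0.001, 0.0, -1.0]]
wrist_force: [-3.4, 2.4, 1.9]
gripper_width: 0.119
gripper_force: 30.0
```

>>> move_arm(series=[{"grip": 0.05, "xyz": [0, 0, 0.7], "angular": [0, 0, 0]}, {"grip": 0.05, "xyz": [0, 0, 1.4], "angular": [0, 0, 0]}, {"grip": 0.05, "xyz": [0, 0, 2], "angular": [0, 0, 0]}, {"grip": 0.05, "xyz": [0, 0, 2], "angular": [0, 0, 0]}])

```text
time_s: 15.0
tcp_pos: [0.4647, -0.0795, 0.1611]
ee_rot: [[0.967, -0.254, 0.002], [-0.254, -0.967, -0.0], [0.002, -0.0, -1.0]]
wrist_force: [-3.4, 0.1, 4.8]
gripper_width: 0.119
gripper_force: 30.0
```

```bash
python3 -c "
from h import *
st()"
```

```text
tip fix [-59.2 -26.   76.3] F fix [-3.3 -0.8  4.8] t 15.0
```

>>> move_arm(series=[{"grip": 0.05, "xyz": [-0.4, 0, -0.4], "angular": [0, 0, 0]}, {"grip": 0.05, "xyz": [-0.8, 0, -0.8], "angular": [0, 0, 0]}, {"grip": 0.05, "xyz": [-0.8, 0, -0.8], "angular": [0, 0, 0]}])

```text
time_s: 15.3
tcp_pos: [0.4642, -0.0792, 0.1614]
ee_rot: [[0.967, -0.255, 0.002], [-0.255, -0.967, -0.0], [0.002, -0.0, -1.0]]
wrist_force: [-1.5, -0.1, 2.0]
gripper_width: 0.12
gripper_force: 30.0
```

```bash
python3 -c "
from h import *
st()"
```

```text
tip fix [-59.8 -25.8  76.6] F fix [-1.5 -0.5  2. ] t 15.3
```

>>> move_arm(series=[{"grip": 0.05, "xyz": [0, 0, 0.7], "angular": [0, 0, 0]}, {"grip": 0.05, "xyz": [0, 0, 1.4], "angular": [0, 0, 0]}, {"grip": 0.05, "xyz": [0, 0, 2], "angular": [0, 0, 0]}, {"grip": 0.05, "xyz": [0, 0, 2], "angular": [0, 0, 0]}])

```text
time_s: 15.7
tcp_pos: [0.4646, -0.0792, 0.1605]
ee_rot: [[0.967, -0.254, 0.003], [-0.254, -0.967, -0.001], [0.003, -0.0, -1.0]]
wrist_force: [-2.0, -0.5, 6.9]
gripper_width: 0.122
gripper_force: 30.0
```

```bash
python3 -c "
from h import *
st()"
```

```text
tip fix [-59.3 -25.8  75.7] F fix [-1.8 -1.   6.9] t 15.7
```

>>> move_arm(series=[{"grip": 0.05, "xyz": [0, 0, -1], "angular": [0, 0, 0]}, {"grip": 0.05, "xyz": [-0.7, 0, -2], "angular": [0, 0, 0]}, {"grip": 0.05, "xyz": [-1.4, 0, -2], "angular": [0, 0, 0]}, {"grip": 0.05, "xyz": [-1.4, 0, -2], "angular": [0, 0, 0]}])

```text
time_s: 16.1
tcp_pos: [0.4632, -0.0788, 0.1618]
ee_rot: [[0.967, -0.254, 0.003], [-0.254, -0.967, -0.0], [0.003, -0.0, -1.0]]
wrist_force: [2.0, -1.7, 2.4]
gripper_width: 0.122
gripper_force: 30.0
```

```bash
python3 -c "
from h import *
st()"
```

```text
tip fix [-60.8 -25.7  76.9] F fix [ 2.3 -1.1  2.4] t 16.1
```

>>> move_arm(series=[{"grip": 0.05, "xyz": [0, 0, 0.7], "angular": [0, 0, 0]}, {"grip": 0.05, "xyz": [0, 0, 1.4], "angular": [0, 0, 0]}, {"grip": 0.05, "xyz": [0, 0, 2], "angular": [0, 0, 0]}, {"grip": 0.05, "xyz": [0, 0, 2], "angular": [0, 0, 0]}])

```text
time_s: 16.5
tcp_pos: [0.4637, -0.0789, 0.161]
ee_rot: [[0.967, -0.254, 0.004], [-0.254, -0.967, -0.001], [0.004, -0.0, -1.0]]
wrist_force: [0.9, -2.1, 7.9]
gripper_width: 0.119
gripper_force: 30.0
```

```bash
python3 -c "
from h import *
st()"
```

```text
tip fix [-60.2 -25.6  76.1] F fix [ 1.3 -1.8  7.9] t 16.5
```

Run:
```python
from h import *
c=cap("wrist");b=cap("scene");d=cap("side")
s=r.sense();print("moment",s["moment"],s["wrist_force"],proj(c,tip()),proj(c,fw(-60,-26,87)),proj(b,fw(-60,-26,87)),proj(d,fw(-60,-26,87)))
def crop(c,u,v,w,h,W,H): 
    im=cv2.cvtColor(c["img"],cv2.COLOR_RGB2BGR)[v-h//2:v+h//2,u-w//2:u+w//2]; return cv2.resize(np.clip(im*1.3,0,255).astype('uint8'),(W,H),interpolation=cv2.INTER_CUBIC)
u,v=proj(c,fw(-60,-26,87)).astype(int); A=crop(c,u,v,100,120,500,600);print("o",u-50,v-60)
u,v=proj(b,fw(-60,-26,100)).astype(int);B=crop(b,u,v,60,60,300,300);print("o",u-30,v-30)
u,v=proj(d,fw(-60,-26,100)).astype(int);C=crop(d,u,v,60,60,300,300)
cv2.imwrite("pics/c6.png",np.hstack([A,np.vstack([B,C])]))
```

```text
moment [-0.53351244 -0.26392586  0.06626698] [-0.13262441 -2.11510533  7.76309732] [317.37984095 216.86016774] [317.86335809 221.73423193] [346.72243458 211.13742375] [328.57860936 225.56645031]
o 267 161
o 316 176
```

View pics/c6.png

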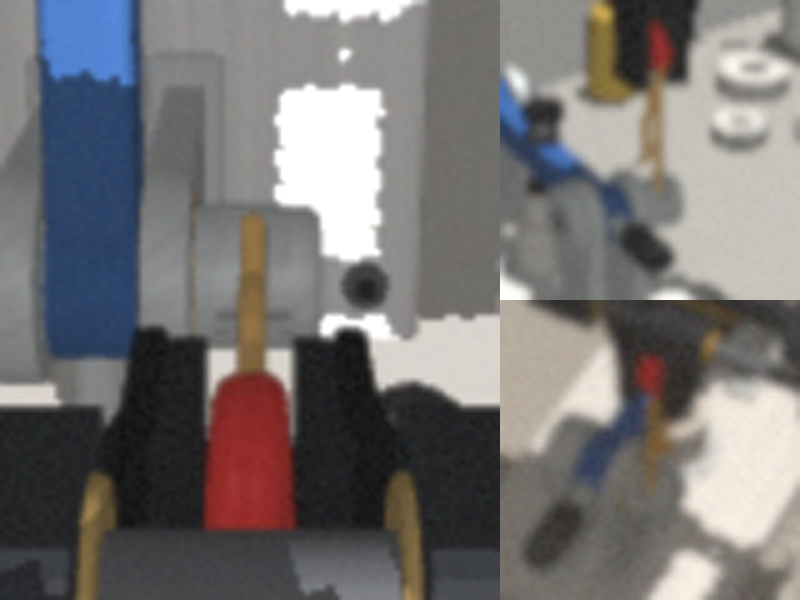

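The last picture shows the leg entering the top of the pin at the hole (scene crop (657,187)), and the clip hasn't moved in the grip (coil edge and wire end are on the same pixels as before). So it is in the hole but binding. I'll back off and centre it by feel.

>>> move_arm(series=[{"grip": 0.05, "xyz": [0.5, 0, -2], "angular": [0, 0, 0]}, {"grip": 0.05, "xyz": [1, 0, -4], "angular": [0, 0, 0]}, {"grip": 0.05, "xyz": [1.5, 0, -5], "angular": [0, 0, 0]}, {"grip": 0.05, "xyz": [1.5, 0, -5], "angular": [0, 0, 0]}])

```text
time_s: 17.05
tcp_pos: [0.4628, -0.079, 0.164]
ee_rot: [[0.967, -0.255, -0.002], [-0.255, -0.967, 0.0], [-0.002, 0.0, -1.0]]
wrist_force: [-0.2, 0.7, 2.1]
gripper_width: 0.123
gripper_force: 30.0
```

```bash
python3 -c "
from h import *
st()"
```

```text
tip fix [-61.4 -26.1  79.2] F fix [-0.4  0.7  2.1] t 17.05
```

>>> move_arm(series=[{"grip": 0.05, "xyz": [0, 1, 0], "angular": [0, 0, 0]}, {"grip": 0.05, "xyz": [0, 1.5, 0], "angular": [0, 0, 0]}, {"grip": 0.05, "xyz": [0, 1.5, 0], "angular": [0, 0, 0]}])

```text
time_s: 17.35
tcp_pos: [0.4628, -0.0802, 0.1639]
ee_rot: [[0.967, -0.255, -0.0], [-0.255, -0.967, 0.001], [-0.001, -0.001, -1.0]]
wrist_force: [-0.5, 3.2, 1.4]
gripper_width: 0.122
gripper_force: 30.0
```

```bash
python3 -c "
from h import *
st()"
```

```text
tip fix [-61.1 -27.1  79.1] F fix [-1.3  2.9  1.4] t 17.35
```

>>> move_arm(series=[{"grip": 0.05, "xyz": [0, -1.5, 0], "angular": [0, 0, 0]}, {"grip": 0.05, "xyz": [0, -3, 0], "angular": [0, 0, 0]}, {"grip": 0.05, "xyz": [0, -3, 0], "angular": [0, 0, 0]}])

```text
time_s: 17.65
tcp_pos: [0.4632, -0.0782, 0.164]
ee_rot: [[0.967, -0.255, -0.002], [-0.255, -0.967, -0.001], [-0.002, 0.002, -1.0]]
wrist_force: [-0.9, -1.9, 1.6]
gripper_width: 0.118
gripper_force: 30.0
```

```bash
python3 -c "
from h import *
st()"
```

```text
tip fix [-61.3 -25.3  79.2] F fix [-0.4 -2.1  1.6] t 17.65
```

>>> move_arm(series=[{"grip": 0.05, "xyz": [1, 1.6, 0], "angular": [0, 0, 0]}, {"grip": 0.05, "xyz": [2, 1.6, 0], "angular": [0, 0, 0]}, {"grip": 0.05, "xyz": [2.5, 1.6, 0], "angular": [0, 0, 0]}, {"grip": 0.05, "xyz": [2.5, 1.6, 0], "angular": [0, 0, 0]}])

```text
time_s: 18.05
tcp_pos: [0.4651, -0.0799, 0.1638]
ee_rot: [[0.967, -0.255, -0.002], [-0.255, -0.967, 0.0], [-0.002, 0.0, -1.0]]
wrist_force: [-3.0, 1.5, 0.3]
gripper_width: 0.118
gripper_force: 30.0
```

```bash
python3 -c "
from h import *
st()"
```

```text
tip fix [-59.1 -26.4  79. ] F fix [-3.3  0.7  0.3] t 18.05
```

>>> move_arm(series=[{"grip": 0.05, "xyz": [-0.5, 0, 0], "angular": [0, 0, 0]}, {"grip": 0.05, "xyz": [-1, 0, 0], "angular": [0, 0, 0]}, {"grip": 0.05, "xyz": [-1, 0, 0], "angular": [0, 0, 0]}])

```text
time_s: 18.35
tcp_pos: [0.4647, -0.0796, 0.1641]
ee_rot: [[0.967, -0.255, -0.0], [-0.255, -0.967, -0.0], [-0.0, 0.0, -1.0]]
wrist_force: [-2.0, 1.3, -0.7]
gripper_width: 0.121
gripper_force: 30.0
```

```bash
python3 -c "
from h import *
st()"
```

```text
tip fix [-59.3 -26.2  79.3] F fix [-2.3  0.8 -0.7] t 18.35
```

>>> move_arm(series=[{"grip": 0.05, "xyz": [-0.3, 0, 0.7], "angular": [0, 0, 0]}, {"grip": 0.05, "xyz": [-0.5, 0, 1.4], "angular": [0, 0, 0]}, {"grip": 0.05, "xyz": [-0.5, 0, 2.2], "angular": [0, 0, 0]}, {"grip": 0.05, "xyz": [-0.5, 0, 3], "angular": [0, 0, 0]}, {"grip": 0.05, "xyz": [-0.5, 0, 3], "angular": [0, 0, 0]}])

```text
time_s: 18.85
tcp_pos: [0.465, -0.0795, 0.1616]
ee_rot: [[0.967, -0.255, 0.002], [-0.255, -0.967, -0.0], [0.002, -0.0, -1.0]]
wrist_force: [-2.2, 0.7, 2.5]
gripper_width: 0.122
gripper_force: 30.0
```

```bash
python3 -c "
from h import *
st()"
```

```text
tip fix [-59.  -26.   76.8] F fix [-2.3  0.2  2.5] t 18.85
```

Run:
```python
from h import *
L=[]
for i in range(8):
    r.capture("side"); s=r.sense(); L.append([*s["wrist_force"],*s["moment"]])
L=np.array(L);print(np.round(L.mean(0),3),np.round(L.std(0),3)); R=np.array(s["ee_rot"]);print("tool F",R.T@L.mean(0)[:3],"tool M",R.T@L.mean(0)[3:]);st()
```

```text
[-0.884  0.006  2.679  0.035  0.348  0.008] [0.335 0.404 0.361 0.025 0.097 0.017]
tool F [-0.8529892   0.21873231 -2.67962927] tool M [-0.05493136 -0.3449     -0.0084413 ]
tip fix [-59.1 -26.   76.6] F fix [-0.9  0.3  3. ] t 19.25
```

>>> move_arm(series=[{"grip": 0.05, "xyz": [0, 0, -2], "angular": [0, 0, 0]}, {"grip": 0.05, "xyz": [0, 0, -3], "angular": [0, 0, 0]}, {"grip": 0.05, "xyz": [-0.5, 0, -3], "angular": [0, 0, 0]}, {"grip": 0.05, "xyz": [-0.5, 0, -3], "angular": [0, 0, 0]}])

```text
time_s: 19.65
tcp_pos: [0.4639, -0.0793, 0.1642]
ee_rot: [[0.967, -0.255, 0.0], [-0.255, -0.967, 0.0], [0.0, -0.0, -1.0]]
wrist_force: [-0.3, 0.7, 0.1]
gripper_width: 0.119
gripper_force: 30.0
```

Run:
```python
from h import *
L=[]
for i in range(8):
    r.capture("side"); s=r.sense(); L.append([*s["wrist_force"],*s["moment"]])
L=np.array(L);print(np.round(L.mean(0),3),np.round(L.std(0),3)); R=np.array(s["ee_rot"]);print("tool F",R.T@L.mean(0)[:3],"tool M",R.T@L.mean(0)[3:]);st()
```

```text
[-0.365  0.012  0.165  0.093  0.134  0.012] [0.366 0.468 0.437 0.037 0.046 0.036]
tool F [-0.35597708  0.08159673 -0.16511253] tool M [ 0.05616859 -0.15295175 -0.0122704 ]
tip fix [-60.2 -26.1  79.4] F fix [ 0.1 -0.4 -0.1] t 20.05
```

>>> move_arm(series=[{"grip": 0.05, "xyz": [-0.7, 0, 0], "angular": [0, 0, 0]}, {"grip": 0.05, "xyz": [-1.3, 0, 0], "angular": [0, 0, 0]}, {"grip": 0.05, "xyz": [-1.3, 0, 1], "angular": [0, 0, 0]}, {"grip": 0.05, "xyz": [-1.3, 0, 2], "angular": [0, 0, 0]}, {"grip": 0.05, "xyz": [-1.3, 0, 3], "angular": [0, 0, 0]}, {"grip": 0.05, "xyz": [-1.3, 0, 3.5], "angular": [0, 0, 0]}, {"grip": 0.05, "xyz": [-1.3, 0, 3.5], "angular": [0, 0, 0]}])

```text
time_s: 20.75
tcp_pos: [0.4639, -0.0791, 0.1616]
ee_rot: [[0.967, -0.254, 0.003], [-0.254, -0.967, -0.0], [0.003, -0.001, -1.0]]
wrist_force: [1.2, -1.0, 3.6]
gripper_width: 0.122
gripper_force: 30.0
```

```bash
python3 -c "
from h import *
st()"
```

```text
tip fix [-60.  -25.8  76.8] F fix [ 1.4 -0.7  3.6] t 20.75
```

>>> move_arm(series=[{"grip": 0.05, "xyz": [-0.5, 0, 0], "angular": [0, 0, 0]}, {"grip": 0.05, "xyz": [-1, 0, 0], "angular": [0, 0, 0]}, {"grip": 0.05, "xyz": [-1, 0, 0], "angular": [0, 0, 0]}])

```text
time_s: 21.05
tcp_pos: [0.4632, -0.0788, 0.1615]
ee_rot: [[0.967, -0.254, 0.004], [-0.254, -0.967, -0.0], [0.004, -0.001, -1.0]]
wrist_force: [4.1, -2.4, 4.7]
gripper_width: 0.117
gripper_force: 30.0
```

```bash
python3 -c "
from h import *
st()"
```

```text
tip fix [-60.7 -25.7  76.7] F fix [ 4.6 -1.3  4.7] t 21.05
```

The readings suggest the leg is jammed between the mouth's +x edge and the opposite wall: it moves easily toward +x and is stiff toward -x. The pin still needs turning toward +x. I'll lift, go further +x, then descend.

>>> move_arm(series=[{"grip": 0.05, "xyz": [1.5, 0, -2], "angular": [0, 0, 0]}, {"grip": 0.05, "xyz": [3, 0, -3.5], "angular": [0, 0, 0]}, {"grip": 0.05, "xyz": [4.5, 0, -3.5], "angular": [0, 0, 0]}, {"grip": 0.05, "xyz": [5.5, 0, -3.5], "angular": [0, 0, 0]}, {"grip": 0.05, "xyz": [5.5, 0, -3.5], "angular": [0, 0, 0]}])

```text
time_s: 21.55
tcp_pos: [0.4649, -0.0801, 0.1631]
ee_rot: [[0.967, -0.256, -0.005], [-0.256, -0.967, 0.0], [-0.005, 0.001, -1.0]]
wrist_force: [-2.1, 2.4, 1.9]
gripper_width: 0.124
gripper_force: 30.0
```

```bash
python3 -c "
from h import *
st()"
```

```text
tip fix [-59.5 -26.6  78.4] F fix [-2.6  1.8  1.9] t 21.55
```

>>> move_arm(series=[{"grip": 0.05, "xyz": [0, 0, 0.7], "angular": [0, 0, 0]}, {"grip": 0.05, "xyz": [0, 0, 1.4], "angular": [0, 0, 0]}, {"grip": 0.05, "xyz": [0, 0, 2.2], "angular": [0, 0, 0]}, {"grip": 0.05, "xyz": [0, 0, 3], "angular": [0, 0, 0]}, {"grip": 0.05, "xyz": [0, 0, 3], "angular": [0, 0, 0]}])

```text
time_s: 22.05
tcp_pos: [0.4665, -0.0802, 0.1607]
ee_rot: [[0.967, -0.255, -0.001], [-0.255, -0.967, 0.0], [-0.001, 0.0, -1.0]]
wrist_force: [-1.6, 0.5, -0.9]
gripper_width: 0.118
gripper_force: 30.0
```

```bash
python3 -c "
from h import *
st()"
```

```text
tip fix [-57.6 -26.3  75.9] F fix [-1.7  0.1 -0.9] t 22.05
```

>>> move_arm(series=[{"grip": 0.05, "xyz": [0, 0, 0.8], "angular": [0, 0, 0]}, {"grip": 0.05, "xyz": [0, 0, 1.6], "angular": [0, 0, 0]}, {"grip": 0.05, "xyz": [0, 0, 2.4], "angular": [0, 0, 0]}, {"grip": 0.05, "xyz": [0, 0, 3], "angular": [0, 0, 0]}, {"grip": 0.05, "xyz": [0, 0, 3], "angular": [0, 0, 0]}])

```text
time_s: 22.55
tcp_pos: [0.467, -0.0802, 0.1581]
ee_rot: [[0.967, -0.255, 0.0], [-0.255, -0.967, -0.0], [0.0, 0.0, -1.0]]
wrist_force: [-1.1, 0.6, -0.3]
gripper_width: 0.118
gripper_force: 30.0
```

```bash
python3 -c "
from h import *
st()"
```

```text
tip fix [-56.9 -26.2  73.3] F fix [-1.2  0.3 -0.3] t 22.55
```

>>> move_arm(series=[{"grip": 0.05, "xyz": [0, 0, 0.8], "angular": [0, 0, 0]}, {"grip": 0.05, "xyz": [0, 0, 1.6], "angular": [0, 0, 0]}, {"grip": 0.05, "xyz": [0, 0, 2.4], "angular": [0, 0, 0]}, {"grip": 0.05, "xyz": [0, 0, 3], "angular": [0, 0, 0]}, {"grip": 0.05, "xyz": [0, 0, 3], "angular": [0, 0, 0]}])

```text
time_s: 23.05
tcp_pos: [0.4671, -0.0802, 0.1551]
ee_rot: [[0.967, -0.255, 0.0], [-0.255, -0.967, 0.0], [0.0, -0.0, -1.0]]
wrist_force: [-1.3, 0.1, 0.1]
gripper_width: 0.121
gripper_force: 30.0
```

```bash
python3 -c "
from h import *
st()"
```

```text
tip fix [-56.8 -26.1  70.3] F fix [-1.3 -0.2  0.1] t 23.05
```

>>> move_arm(series=[{"grip": 0.05, "xyz": [0, 0, 1], "angular": [0, 0, 0]}, {"grip": 0.05, "xyz": [0, 0, 2], "angular": [0, 0, 0]}, {"grip": 0.05, "xyz": [0, 0, 3], "angular": [0, 0, 0]}, {"grip": 0.05, "xyz": [0, 0, 4], "angular": [0, 0, 0]}, {"grip": 0.05, "xyz": [0, 0, 4], "angular": [0, 0, 0]}])

```text
time_s: 23.55
tcp_pos: [0.4671, -0.0802, 0.151]
ee_rot: [[0.967, -0.255, 0.0], [-0.255, -0.967, 0.0], [0.0, -0.0, -1.0]]
wrist_force: [-0.1, 0.2, -0.4]
gripper_width: 0.119
gripper_force: 30.0
```

```bash
python3 -c "
from h import *
st()"
```

```text
tip fix [-56.8 -26.1  66.2] F fix [-0.1  0.2 -0.4] t 23.55
```

>>> move_arm(series=[{"grip": 0.05, "xyz": [0, 0, 1], "angular": [0, 0, 0]}, {"grip": 0.05, "xyz": [0, 0, 2], "angular": [0, 0, 0]}, {"grip": 0.05, "xyz": [0, 0, 3], "angular": [0, 0, 0]}, {"grip": 0.05, "xyz": [0, 0, 4], "angular": [0, 0, 0]}, {"grip": 0.05, "xyz": [0, 0, 4], "angular": [0, 0, 0]}])

```text
time_s: 24.05
tcp_pos: [0.4672, -0.0802, 0.1473]
ee_rot: [[0.967, -0.255, 0.001], [-0.255, -0.967, -0.0], [0.001, -0.0, -1.0]]
wrist_force: [-0.0, 0.5, 0.3]
gripper_width: 0.124
gripper_force: 30.0
```

```bash
python3 -c "
from h import *
st()"
```

```text
tip fix [-56.7 -26.   62.5] F fix [-0.1  0.5  0.3] t 24.05
```

>>> move_arm(series=[{"grip": 0.05, "xyz": [0, 0, 1], "angular": [0, 0, 0]}, {"grip": 0.05, "xyz": [0, 0, 2], "angular": [0, 0, 0]}, {"grip": 0.05, "xyz": [0, 0, 3], "angular": [0, 0, 0]}, {"grip": 0.05, "xyz": [0, 0, 3], "angular": [0, 0, 0]}])

```text
time_s: 24.45
tcp_pos: [0.4677, -0.0802, 0.1446]
ee_rot: [[0.967, -0.255, 0.002], [-0.255, -0.967, -0.0], [0.002, -0.0, -1.0]]
wrist_force: [1.1, -0.2, 2.9]
gripper_width: 0.121
gripper_force: 30.0
```

```bash
python3 -c "
from h import *
st()"
```

```text
tip fix [-56.1 -25.9  59.8] F fix [1.1 0.  2.9] t 24.45
```

>>> move_arm(series=[{"grip": 0.05, "xyz": [0, 0, 1], "angular": [0, 0, 0]}, {"grip": 0.05, "xyz": [0, 0, 2], "angular": [0, 0, 0]}, {"grip": 0.05, "xyz": [0, 0, 2], "angular": [0, 0, 0]}])

```text
time_s: 24.75
tcp_pos: [0.4677, -0.0802, 0.1426]
ee_rot: [[0.967, -0.255, 0.002], [-0.255, -0.967, -0.0], [0.002, -0.0, -1.0]]
wrist_force: [1.1, -0.3, 3.1]
gripper_width: 0.118
gripper_force: 30.0
```

```bash
python3 -c "
from h import *
st()"
```

```text
tip fix [-56.2 -25.9  57.8] F fix [1.1 0.  3.1] t 24.75
```

>>> move_arm(series=[{"grip": 0.05, "xyz": [0, 0, 1], "angular": [0, 0, 0]}, {"grip": 0.05, "xyz": [0, 0, 2], "angular": [0, 0, 0]}, {"grip": 0.05, "xyz": [0, 0, 3], "angular": [0, 0, 0]}, {"grip": 0.05, "xyz": [0, 0, 3], "angular": [0, 0, 0]}])

```text
time_s: 25.15
tcp_pos: [0.4676, -0.0802, 0.1394]
ee_rot: [[0.967, -0.255, 0.001], [-0.255, -0.967, -0.0], [0.001, -0.0, -1.0]]
wrist_force: [1.3, -0.6, 3.3]
gripper_width: 0.123
gripper_force: 30.0
```

>>> move_arm(series=[{"grip": 0.05, "xyz": [0, 0, 1], "angular": [0, 0, 0]}, {"grip": 0.05, "xyz": [0, 0, 2], "angular": [0, 0, 0]}, {"grip": 0.05, "xyz": [0, 0, 3], "angular": [0, 0, 0]}, {"grip": 0.05, "xyz": [0, 0, 3], "angular": [0, 0, 0]}])

```text
time_s: 25.55
tcp_pos: [0.4672, -0.0801, 0.1357]
ee_rot: [[0.967, -0.255, 0.001], [-0.255, -0.967, 0.0], [0.0, -0.0, -1.0]]
wrist_force: [3.5, 0.1, -0.6]
gripper_width: 0.126
gripper_force: 30.0
```

```bash
python3 -c "
from h import *
st()"
```

```text
tip fix [-56.8 -25.9  50.9] F fix [ 3.4  1.  -0.6] t 25.55
```

>>> move_arm(series=[{"grip": 0.05, "xyz": [0, 0, 1], "angular": [0, 0, 0]}, {"grip": 0.05, "xyz": [0, 0, 2], "angular": [0, 0, 0]}, {"grip": 0.05, "xyz": [0, 0, 3], "angular": [0, 0, 0]}, {"grip": 0.05, "xyz": [0, 0, 4], "angular": [0, 0, 0]}, {"grip": 0.05, "xyz": [0, 0, 4], "angular": [0, 0, 0]}])

```text
time_s: 26.05
tcp_pos: [0.4667, -0.0803, 0.1314]
ee_rot: [[0.967, -0.255, -0.001], [-0.255, -0.967, -0.0], [-0.001, 0.0, -1.0]]
wrist_force: [4.8, -2.1, -7.3]
gripper_width: 0.121
gripper_force: 30.0
```

>>> move_arm(series=[{"grip": 0.05, "xyz": [0, 0, 1], "angular": [0, 0, 0]}, {"grip": 0.05, "xyz": [0, 0, 2], "angular": [0, 0, 0]}, {"grip": 0.05, "xyz": [0, 0, 3], "angular": [0, 0, 0]}, {"grip": 0.05, "xyz": [0, 0, 4], "angular": [0, 0, 0]}, {"grip": 0.05, "xyz": [0, 0, 4], "angular": [0, 0, 0]}])

```text
time_s: 26.55
tcp_pos: [0.4665, -0.0802, 0.1278]
ee_rot: [[0.967, -0.255, -0.001], [-0.255, -0.967, 0.0], [-0.001, 0.0, -1.0]]
wrist_force: [3.0, -0.2, -3.6]
gripper_width: 0.124
gripper_force: 30.0
```

```bash
python3 -c "
from h import *
st()"
```

```text
tip fix [-57.6 -26.2  43. ] F fix [ 3.   0.6 -3.6] t 26.55
```

>>> move_arm(series=[{"grip": 0.05, "xyz": [0.3, 0, 0.7], "angular": [0, 0, 0]}, {"grip": 0.05, "xyz": [0.7, 0, 1.5], "angular": [0, 0, 0]}, {"grip": 0.05, "xyz": [0.7, 0, 1.5], "angular": [0, 0, 0]}])

```text
time_s: 26.85
tcp_pos: [0.4668, -0.0804, 0.1264]
ee_rot: [[0.967, -0.255, -0.002], [-0.255, -0.967, -0.0], [-0.002, 0.001, -1.0]]
wrist_force: [0.2, -0.1, -0.6]
gripper_width: 0.12
gripper_force: 30.0
```

```bash
python3 -c "
from h import *
st()"
```

```text
tip fix [-57.3 -26.5  41.6] F fix [ 0.3 -0.1 -0.6] t 26.85
```

Forces are near zero with the tip at z≈41.6, which is the seated height. Release and retreat.

>>> move_arm(series=[{"grip": 0.3, "xyz": [0, 0, 0], "angular": [0, 0, 0]}, {"grip": 0.4, "xyz": [0, 0, 0], "angular": [0, 0, 0]}, {"grip": 0.4, "xyz": [0, 0, 0], "angular": [0, 0, 0]}, {"grip": 0.4, "xyz": [0, 0, 0], "angular": [0, 0, 0]}, {"grip": 0.4, "xyz": [0, 0, 0], "angular": [0, 0, 0]}, {"grip": 0.4, "xyz": [0, 0, -5], "angular": [0, 0, 0]}, {"grip": 0.4, "xyz": [0, 0, -20], "angular": [0, 0, 0]}, {"grip": 0.4, "xyz": [0, 0, -50], "angular": [0, 0, 0]}, {"grip": 0.4, "xyz": [0, 0, -75], "angular": [0, 0, 0]}, {"grip": 0.4, "xyz": [0, 0, -75], "angular": [0, 0, 0]}])

```text
time_s: 27.85
tcp_pos: [0.47, -0.0803, 0.2057]
ee_rot: [[0.967, -0.254, 0.009], [-0.254, -0.967, 0.0], [0.008, -0.002, -1.0]]
wrist_force: [0.6, 0.4, -0.1]
gripper_width: 0.403
gripper_force: 0.0
```

Run:
```python
from h import *
c=cap("wrist","w7.png");st();print(proj(c,fw(-54,-26,119)),proj(c,fw(-54,-26,131)))
h=c["img"].astype(int);m=(h[...,0]>90)&(h[...,1]<70)&(h[...,2]<70);ys,xs=np.nonzero(m);print("red",xs.min(),xs.max(),ys.min(),ys.max(),len(xs),xs.mean(),ys.mean())
print("coil",wf(onz(c,xs.mean(),ys.mean(),.122)))
for n in("scene","side"):
    c=cap(n);h=c["img"].astype(int);m=(h[...,0]>100)&(h[...,1]<70)&(h[...,2]<80);p=proj(c,fw(-54,-26,119));ys,xs=np.nonzero(m);k=(abs(xs-p[0])<15)&(abs(ys-p[1])<15);print(n,p,xs[k].mean(),ys[k].mean(),k.sum())
    q=ray(c,xs[k].mean(),ys[k].mean()); 
    if n=="scene": a=q
print(wf(meet(a,q)[0]))
```

```text
tip fix [-55.  -25.6 118.9] F fix [-0.5  0.5  0. ] t 27.9
[318.32003298 216.84020383] [318.36469835 222.28400231]
red 129 323 88 226 303 313.5610561056106 209.92739273927393
coil [-46.8 -22.1 122. ]
scene [345.92592794 197.8886452 ] 345.0285714285714 198.0857142857143 35
side [329.94704148 214.4973662 ] 330.37142857142857 213.62857142857143 35
[-50.7 -25.3 117.4]
```

```bash
python3 -c "
from station import r
print(r.finish_job())"
```

```text
the job is handed in; nothing more can be done
None
```

The clevis pin is home in the fork, the R-clip is through its cross hole with the bow over the pin, and I handed the job in at about 28 s; the clip's seating was checked by force and coil position, and the verdict is not known yet.

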